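Release the swing bolt of a bridge gluing press

ROBOT

A 7-joint arm with a two-finger parallel gripper is mounted at the origin on the work surface. World frame = base frame: x ahead of the robot, y to its left, z up, the work surface at z = 0. Lengths are in mm, angles in rad, forces in N, time in s.
With the tool pointing down it reaches from about 400 to 750 mm from the base axis. Payload 19.5 kg.
Tool frame: the origin (TCP) lies midway between the tips of the shut fingers; the grasp point (between the pads) lies 19 mm behind it; z points along the fingers, y is the direction in which the jaws open and shut (so a half turn about z gives the same grasp; the last joint's range is limited). The gripper opens to 85 mm and grips with 20 to 120 N. Pads are 22 mm wide; open, the fingers measure 114 mm over their backs; the gripper's body (76 mm by 85 mm) begins 54 mm behind the grasp point. The pads swing forward as they close: fully open they stand 13 mm farther back than shut.
Start: joints at [-1.185, 0.707, -0.028, 1.485, 0.022, 0.951, -0.075], TCP at [238.535, 523.16, 231.268] pointing down, gripper open.
Joint ranges: [-2.71, 2.71], [-0.32, 2.16], [-1.57, 1.52], [0, 2.45], [-1.46, 4.6], [0, 2.02], [-2.83, 2.83]. Speed limits (rad/s): [1.89, 1.89, 2.57, 2.57, 3.01, 3.01, 3.01].

INTERFACE

Orientations are given as a rotation vector (axis times angle).
In Python, from workcell import r, cams gives the robot as it stands.
- The arm moves only by the tool send_rows, never from a script. Its argument "motion" is a list of rows, each an object with "linear": the shift along the tool's x, y, z normalised to -1 to 1, where 1 is 4 cm, a list of three; "delta_rot": the turn, a rotation vector about the tool's x, y, z normalised to -1 to 1, where 1 is 90 degrees, a list of three; "jaw": the finger opening in mm, from 0 to 85.4. A call has 1 to 5 rows; each row shifts and turns the commanded pose from where the row before left it, along the tool's axes as they then stand; what a row does not reach is not made up. A row lasts 1/8 s, in which the tool goes at most 62.5 mm and 10.7 degrees, less where a joint would pass 70% of its speed; a pose out of reach is approached as far as the arm can. A call with a number of a shift or a turn outside -1 to 1 is refused whole. A call with a gripper value outside its range is refused whole. The fingers move at their own pace and stop on an object; "newtons" is the grip in N (left out, the last holds). Time passes only in rows, so rows that do not move let the fingers close. It gives the time, the measured TCP pose, the force and the opening at its end, in the units of the state.
- r.read_state(): the state, without advancing time (a new reading comes with each control period).
- cams.snapshot(name): name is "side" or "top"; returns a dict with "img" (400x640x3 uint8, red, green, blue), "mtx" (3x3 intrinsics, pixels), "world_to_cam" (4x4, takes a point from world to camera coordinates). Camera axes: x right, y up, looking along -z (the intrinsics and any distortion apply to the point x, -y, -z); pixel columns grow to the right and rows downward; lengths in mm; the calibration is good to about 2 mm. A picture is of the moment at which its call begins. There is no depth.
- r.sign_off(): hands the job in, once; it reports no verdict.
The state is a dict: "t": time; "q": joint angles; "joint_velocities": joint speeds; "effort": joint torques, N m; "position": TCP position; "ee_rot": TCP orientation; "wrist_force": force on the tool from outside, world axes, zero at the start; "ft_torque": the same for the moment, N m; "finger_gap": finger opening in mm.
Only numpy, scipy, OpenCV 4.12 (cv2) and the standard library are available. Lean on these libraries where they do the work, as an engineer would, in place of code of your own. Each camera call takes 0.05 s, during which the arm holds its last target. There are 200 camera calls.

TASK

Release the guitar-bridge gluing press: loosen its brass wing nut just until the collar clears the raised lips of the slotted lug, without running the nut up to the end of its thread, then swing the hinged eyebolt out of the lug and lay it right down to its stop, away from the clamp bar. Do not force the bolt against the lug, and leave the bottle, jar, block and tray where they stand.

Things in the scene. Friction and masses are not known exactly. Their poses are not given: they have to be found in the camera images.
- press: the whole press, fixed to the bench: plywood base 230 x 110 x 20 mm, wooden riser, dark bridge blank across it (top at 82 mm), green clamp bar above. Origin on the bench surface; the base spans x -130 to +100 mm. Its x points along the bar from pivot to bolt and is the direction in which the bolt swings out; z is up. The bolt's axis stands at x = 75, y = 0 mm
- clamp_bar: green sprung bar, 36 mm wide, 16 mm thick; origin at its pivot pin (92 mm up, press x = -85 mm), x along the bar. Its steel outer end is the lug: two prongs (bar x 151 to 176 mm) either side of an 11 mm slot, open to +x, in which the bolt stands. Each prong ends in a raised lip 3.5 mm high (bar x 171.5 to 176 mm) that traps the nut's collar
- lug_seat (a point): centre of the lug's upper face, on the upright bolt's axis, where the collar bears. A spring (5 to 12 N here) pushes the bar up against the collar; while the nut is loosened the bar follows it from 100 mm (tightest) to its own stop, where this point is 103 mm above the bench; only from there on does the collar lift off the lug
- swing_bolt: steel eyebolt, 8 mm thick, hinged at its foot; origin on the hinge pin, 30 mm above the bench; z runs up along the bolt. Upright at the start; it swings about the press's y axis, only towards press +x, to a stop at 1.25 rad from upright, where it lies low beyond the base. The hinge is stiff (0.13 N m): the bolt stays where it is left. Threaded end 102 mm from the pin
- nut_wings (a point): brass wing nut: centre of its wings, on the bolt's axis, x along the wings, z along the bolt. Wings 53 mm over all, 10 mm thick, 24 mm tall (12 mm below to 12 above the point), an 11 mm gap between them. The hub below the wings is 19 mm across, its top 11 mm below the point. Counter-clockwise from above loosens; it rises 2 mm per radian; turning takes about 0.1 N m
- nut_collar (a point): centre of the underside of the nut's round collar (20 mm across, 5 mm high), 25 mm below nut_wings. 70 to 72.7 mm from the hinge pin at the start (tightness differs); it must lift about 4 mm off the raised lug before the bolt can swing past the lips, in all 2 to 4 rad of turning. The thread ends at 80 mm from the pin, after which the nut jams; keep below 79.6 mm
- glue_bottle_mid (a point): yellow glue bottle, 48 mm across, 130 mm tall; the point is half-way up
- fret_jar_mid (a point): amber jar with steel lid, 52 mm across, 70 mm tall; the point is half-way up
- sanding_block_mid (a point): cork sanding block 80 x 45 x 30 mm; the point is half-way up
- parts_tray_mid (a point): small blue open tray 90 x 70 x 30 mm; the point is half-way up

How it is judged:
By the outcome, as a careful person would: the job done as asked, in the order asked, and still so for the second after the job is handed in, with the robot touching nothing.
It also fails if it takes over 72 s, if anything falls off the work surface, if the arm or the gripper's body presses on something with over 40 N, if the wrist force passes 120 N, or if a joint passes its speed limit or range.

## Working session

There is one attempt and no reset: what is moved stays moved. The work goes in short steps, Python scripts to look and compute and a tool call to move; the robot and the scene stay as the last step left them, time stands still between calls to the robot, and variables do not carry over. Pictures are saved under pics/ and viewed, about 8 in all and at most 12, crops included, and the job is handed in when it is done.

Besides the shell and the picture viewer there is one more tool, called after "Request:" as name(argument=value, ...), one argument or row to a line, values as JSON. send_rows: Moves the arm, as the interface text tells. Its arguments: {"type":"object","properties":{"motion":{"type":"array"},"newtons":{"type":"number"}},"required":["motion"]}

```bash
mkdir -p pics; ls; python3 - <<'E'
from workcell import r,cams
import cv2,numpy as np
s=r.read_state();print({k:np.round(v,3).tolist() for k,v in s.items()})
for n in("side","top"):
    d=cams.snapshot(n);cv2.imwrite(f"pics/{n}0.png",d["img"][:,:,::-1]);print(n,np.round(d["mtx"],1).tolist(),np.round(d["world_to_cam"],3).tolist(),[k for k in d])
    np.savez(f"{n}.npz",K=d["mtx"],T=d["world_to_cam"])
E
```

```text
pics
{'t': 0.0, 'q': [-1.185, 0.707, -0.028, 1.485, 0.022, 0.951, -0.076], 'joint_velocities': [-0.001, 0.001, 0.001, 0.001, -0.001, -0.0, 0.0], 'effort': [0.001, -88.322, 1.235, -23.616, 0.017, 0.007, -0.0], 'position': [238.448, 522.944, 230.847], 'ee_rot': [-0.667, -3.07, 0.002], 'wrist_force': [0.439, -0.326, 0.322], 'ft_torque': [0.035, 0.025, 0.036], 'finger_gap': 85.143}
side [[493.0, 0.0, 323.5], [0.0, 493.0, 199.2], [0.0, 0.0, 1.0]] [[-0.98, -0.197, 0.019, 554.138], [0.162, -0.745, 0.648, -134.343], [-0.114, 0.638, 0.762, -914.577], [0.0, 0.0, 0.0, 1.0]] ['img', 'mtx', 'world_to_cam']
top [[390.0, 0.0, 318.1], [0.0, 390.0, 201.4], [0.0, 0.0, 1.0]] [[-0.008, -1.0, 0.014, 36.235], [0.981, -0.005, 0.195, -600.656], [-0.194, 0.016, 0.981, -706.917], [0.0, 0.0, 0.0, 1.0]] ['img', 'mtx', 'world_to_cam']
```

View pics/side0.png

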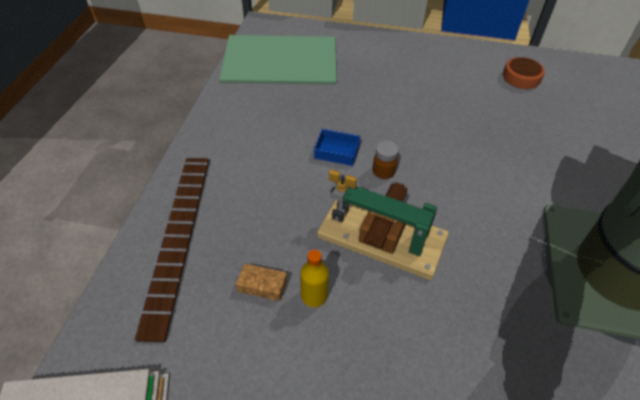

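View pics/top0.png

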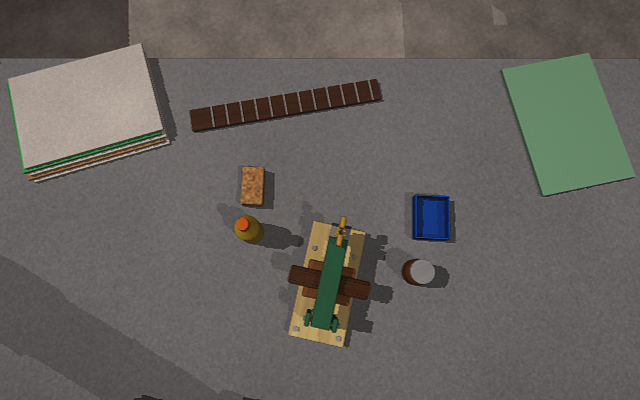

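Side view: the press runs from about (322,230) to (447,265), with the nut at (343,180). Top view: the base spans (313,222) to (345,346), with the nut at (342,230). I'll enlarge both crops in one picture.

```bash
python3 - <<'E'
import cv2,numpy as np
a=cv2.imread("pics/side0.png")[160:280,310:460];b=cv2.imread("pics/top0.png")[205:355,280:380]
a=cv2.resize(a[:, :],None,fx=4,fy=4,interpolation=cv2.INTER_CUBIC)[:480,:] 
a=cv2.resize(a,(450,360));b=cv2.resize(b,None,fx=3.4,fy=3.4,interpolation=cv2.INTER_CUBIC)
c=np.zeros((510,800,3),np.uint8);c[:360,:450]=a;c[:510,455:795]=b
cv2.imwrite("pics/crop0.png",c)
E
```

```text
(no output)
```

View pics/crop0.png

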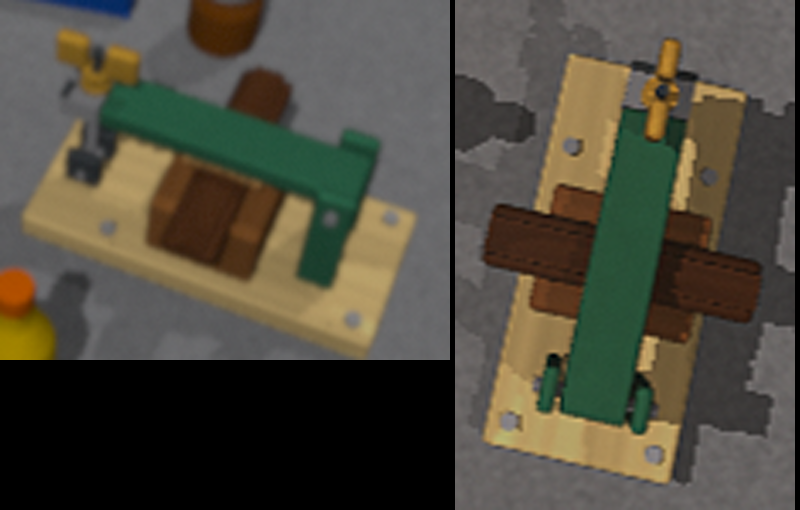

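```bash
cat > h.py <<'E'
import numpy as np
C={n:np.load(f"{n}.npz") for n in("side","top")}
def proj(n,P):
    P=np.atleast_2d(P);c=P@C[n]["T"][:3,:3].T+C[n]["T"][:3,3];c=c*[1,-1,-1]
    u=c@C[n]["K"].T;return u[:,:2]/u[:,2:]
def plane(n,uv,z):
    T=C[n]["T"];d=np.linalg.inv(C[n]["K"])@[*uv,1]*[1,-1,-1];o=-T[:3,:3].T@T[:3,3];d=T[:3,:3].T@d
    return o+d*(z-o[2])/d[2]
def press(p,P):
    c,s=np.cos(p[2]),np.sin(p[2]);P=np.atleast_2d(P);return np.c_[p[0]+c*P[:,0]-s*P[:,1],p[1]+s*P[:,0]+c*P[:,1],P[:,2]]
E
python3 - <<'E'
from h import *
from scipy.optimize import least_squares
t=lambda u,v:(280+(u-455)/3.4,205+v/3.4)
s=lambda u,v:(310+u/3,160+v/3)
obs=[("top",t(570,56),(100,55,20)),("top",t(745,92),(100,-55,20)),("top",t(486,440),(-130,55,20)),("top",t(670,472),(-130,-55,20)),
("side",s(25,212),(100,55,20)),("side",s(415,213),(-130,-55,20)),("side",s(370,345),(-130,55,20)),
("top",t(662,92),(75,0,120)),("side",s(98,60),(75,0,127))]
f=lambda p:np.concatenate([proj(n,press(p,P))[0]-uv for n,uv,P in obs])
o=least_squares(f,[500,0,0.]);print(o.x,np.round(f(o.x).reshape(-1,2),1).tolist())
print("bolt",press(o.x,[75,0,0]))
# wings: triangulate centre
g=lambda P:np.r_[proj("top",P)[0]-t(662,91),proj("side",P)[0]-s(98,60)]
print(least_squares(g,[580,0,127]).x)
for uv in [(670,44),(657,137)]:print("wingtop",plane("top",t(*uv),136))
for n,uv in [("bottle",(245,224)),("jar",(423,272)),("block",(253,186)),("tray",(431,217))]:
    print(n,plane("top",uv,{"bottle":128,"jar":70,"block":30,"tray":30}[n]).round())
E
```

```text
[ 4.61011934e+02  1.07668133e+01 -2.20696349e-01] [[-0.9, -1.9], [0.4, -1.1], [-1.6, 0.4], [0.0, 3.5], [-1.7, 0.4], [1.2, -1.3], [0.6, -0.4], [-0.6, -0.7], [-0.1, -2.4]]
bolt [[534.19282803  -5.65137182   0.        ]]
[533.70010895  -6.79892629 119.41075809]
wingtop [555.83783245 -10.15518597 136.        ]
wingtop [508.2006908   -2.57855717 136.        ]
bottle [547. 162. 128.]
jar [ 463. -163.   70.]
block [639. 165.  30.]
tray [ 573. -197.   30.]
```

```bash
cat >> h.py <<'E'
from scipy.spatial.transform import Rotation as R
def go(st,tgt,yaw=None):
    """tool-frame shift (mm) to world tgt; yaw = wanted azimuth of tool y"""
    M=R.from_rotvec(st["ee_rot"]).as_matrix();d=M.T@(np.array(tgt)-st["position"]);az=np.arctan2(M[1,1],M[0,1])
    print("t",round(st["t"],2),"pos",np.round(st["position"],1),"y_az",round(az,4),"tilt",np.round(M[:2,2],4),"F",np.round(st["wrist_force"],1),"T",np.round(st["ft_torque"],2),"gap",round(st["finger_gap"],1),"q7",round(st["q"][6],2))
    print("shift mm",d.round(1),"units",(d/40).round(3),"" if yaw is None else "rotz units %.3f"%(-(yaw-az)/(np.pi/2)))
E
python3 - <<'E'
from h import *
from workcell import r
go(r.read_state(),[534,-6,231],-1.74)
E
```

```text
t 0.1 pos [238.4 523.  230.9] y_az 1.143 tilt [-0.0004 -0.0009] F [-0.1  0.7  0.2] T [-0.02 -0.02 -0.  ] gap 85.4 q7 -0.08
shift mm [-4.884e+02 -3.587e+02  2.000e-01] units [-1.2209e+01 -8.9670e+00  6.0000e-03] rotz units 1.835
```

Request:
send_rows(
  motion=[
    {"linear": [-0.814, -0.598, 0], "delta_rot": [0, 0, 0], "jaw": 0},
    {"linear": [-0.814, -0.598, 0], "delta_rot": [0, 0, 0], "jaw": 0},
    {"linear": [-0.814, -0.598, 0], "delta_rot": [0, 0, 0], "jaw": 0},
    {"linear": [-0.814, -0.598, 0], "delta_rot": [0, 0, 0], "jaw": 0},
    {"linear": [-0.814, -0.598, 0], "delta_rot": [0, 0, 0], "jaw": 0},
  ],
  newtons=30,
)

```text
t: 0.72
position: [337.5, 345.5, 231.2]
ee_rot: [-0.667, -3.07, 0.001]
wrist_force: [1.0, 0.9, -0.5]
finger_gap: 0.3
```

Request:
send_rows(
  motion=[
    {"linear": [-0.814, -0.598, 0], "delta_rot": [0, 0, 0], "jaw": 0},
    {"linear": [-0.814, -0.598, 0], "delta_rot": [0, 0, 0], "jaw": 0},
    {"linear": [-0.814, -0.598, 0], "delta_rot": [0, 0, 0], "jaw": 0},
    {"linear": [-0.814, -0.598, 0], "delta_rot": [0, 0, 0], "jaw": 0},
    {"linear": [-0.814, -0.598, 0], "delta_rot": [0, 0, 0], "jaw": 0},
  ],
)

```text
t: 1.35
position: [436.0, 169.2, 231.2]
ee_rot: [-0.667, -3.07, 0.0]
wrist_force: [0.2, -0.4, -0.0]
finger_gap: -0.0
```

Request:
send_rows(
  motion=[
    {"linear": [-0.814, -0.598, 0], "delta_rot": [0, 0, 0], "jaw": 0},
    {"linear": [-0.814, -0.598, 0], "delta_rot": [0, 0, 0], "jaw": 0},
    {"linear": [-0.814, -0.598, 0], "delta_rot": [0, 0, 0], "jaw": 0},
    {"linear": [-0.814, -0.598, 0], "delta_rot": [0, 0, 0], "jaw": 0},
    {"linear": [-0.814, -0.598, 0], "delta_rot": [0, 0, 0], "jaw": 0},
  ],
)

```text
t: 1.98
position: [534.5, -7.2, 231.1]
ee_rot: [-0.667, -3.07, 0.0]
wrist_force: [-0.8, 1.1, -0.8]
finger_gap: 0.2
```

Request:
send_rows(
  motion=[
    {"linear": [0, 0, 0], "delta_rot": [0, 0, 0.115], "jaw": 0},
    {"linear": [0, 0, 0], "delta_rot": [0, 0, 0.115], "jaw": 0},
    {"linear": [0, 0, 0], "delta_rot": [0, 0, 0.115], "jaw": 0},
    {"linear": [0, 0, 0], "delta_rot": [0, 0, 0.115], "jaw": 0},
    {"linear": [0, 0, 0], "delta_rot": [0, 0, 0.115], "jaw": 0},
  ],
)

```text
t: 2.6
position: [533.9, -5.9, 231.1]
ee_rot: [-1.947, -2.465, 0.001]
wrist_force: [-0.3, 0.6, 0.5]
finger_gap: -0.4
```

Request:
send_rows(
  motion=[
    {"linear": [0, 0, 0], "delta_rot": [0, 0, 0.115], "jaw": 0},
    {"linear": [0, 0, 0], "delta_rot": [0, 0, 0.115], "jaw": 0},
    {"linear": [0, 0, 0], "delta_rot": [0, 0, 0.115], "jaw": 0},
    {"linear": [0, 0, 0], "delta_rot": [0, 0, 0.115], "jaw": 0},
    {"linear": [0, 0, 0], "delta_rot": [0, 0, 0.115], "jaw": 0},
  ],
)

```text
t: 3.22
position: [534.0, -5.9, 231.1]
ee_rot: [-2.828, -1.368, 0.001]
wrist_force: [-0.7, 0.4, -0.9]
finger_gap: 0.5
```

Request:
send_rows(
  motion=[
    {"linear": [0, 0, 0], "delta_rot": [0, 0, 0.115], "jaw": 0},
    {"linear": [0, 0, 0], "delta_rot": [0, 0, 0.115], "jaw": 0},
    {"linear": [0, 0, 0], "delta_rot": [0, 0, 0.115], "jaw": 0},
    {"linear": [0, 0, 0], "delta_rot": [0, 0, 0.115], "jaw": 0},
    {"linear": [0, 0, 0], "delta_rot": [0, 0, 0.115], "jaw": 0},
  ],
)

```text
t: 3.85
position: [534.0, -5.8, 231.1]
ee_rot: [3.142, -0.003, -0.001]
wrist_force: [0.2, 0.0, 0.3]
finger_gap: -0.1
```

Request:
send_rows(
  motion=[
    {"linear": [0, 0, 0.5], "delta_rot": [0, 0, 0.107], "jaw": 0},
    {"linear": [0, 0, 0.5], "delta_rot": [0, 0, 0], "jaw": 0},
    {"linear": [0, 0, 0.5], "delta_rot": [0, 0, 0], "jaw": 0},
    {"linear": [0, 0, 0.4], "delta_rot": [0, 0, 0], "jaw": 0},
    {"linear": [0, 0, 0], "delta_rot": [0, 0, 0], "jaw": 0},
  ],
)

```text
t: 4.47
position: [533.7, -5.9, 154.6]
ee_rot: [3.131, -0.257, -0.002]
wrist_force: [-0.2, 0.2, -0.4]
finger_gap: -0.3
```

```bash
python3 - <<'E'
from h import *
from workcell import r,cams
import cv2
s=r.read_state();go(s,[534,-6,150],-1.74)
ims=[]
for n in("side","top"):
    u=proj(n,s["position"])[0];w=proj(n,[534,-6,127])[0];x,y=(w-[38,42]).astype(int)
    im=cams.snapshot(n)["img"][:,:,::-1];cv2.imwrite(f"pics/{n}1.png",im)
    ims.append(cv2.resize(np.ascontiguousarray(im[y:y+75,x:x+66]),None,fx=6,fy=6,interpolation=cv2.INTER_CUBIC));print(n,"crop origin",x,y,"tip proj",((u-[x,y])*6).round(),"wing",((w-[x,y])*6).round())
cv2.imwrite("pics/crop1.png",np.hstack(ims))
E
```

```text
t 4.47 pos [533.7  -5.9 154.6] y_az -1.7348 tilt [-0.0015 -0.0001] F [-0.2  0.2 -0.4] T [-0.02  0.01  0.04] gap -0.3 q7 -1.11
shift mm [0.3 0.  4.6] units [0.007 0.    0.114] rotz units 0.003
side crop origin 304 135 tip proj [238. 190.] wing [232. 255.]
top crop origin 302 189 tip proj [239. 241.] wing [232. 252.]
```

View pics/crop1.png

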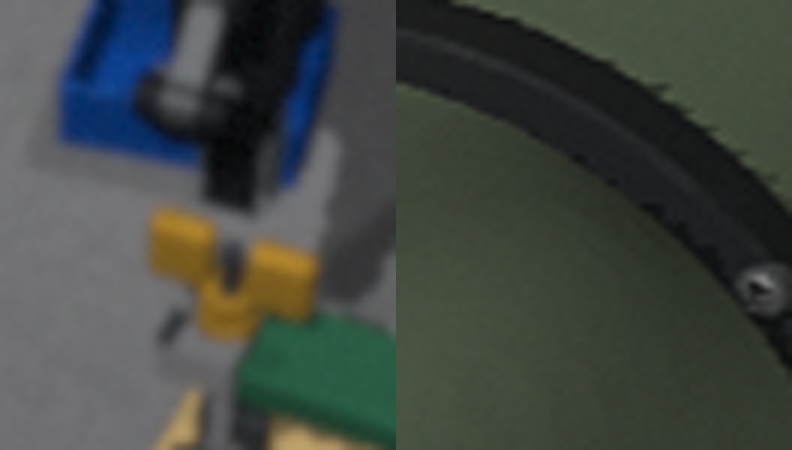

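Request:
send_rows(
  motion=[
    {"linear": [0.425, 0, 0], "delta_rot": [0, 0, 0], "jaw": 0},
    {"linear": [0, 0, 0.2], "delta_rot": [0, 0, 0], "jaw": 0},
    {"linear": [0, 0, 0.1], "delta_rot": [0, 0, 0], "jaw": 0},
    {"linear": [0, 0, 0], "delta_rot": [0, 0, 0], "jaw": 0},
  ],
)

```text
t: 5.08
position: [550.4, -8.6, 143.2]
ee_rot: [-3.131, 0.257, 0.001]
wrist_force: [-0.9, -1.0, 0.2]
finger_gap: 0.1
```

```bash
python3 - <<'E'
from h import *
from workcell import r
go(r.read_state(),[534,-6,150],-1.74)
for w in(-.3,-.25,-.2,-.15,-.1,-.05):
    e=26.5*np.array([np.cos(w),np.sin(w),0]);a,b=proj("side",np.array([[534,-6,139]+e,[534,-6,139]-e]));d=b-a;print(w,d.round(2)*6,round(d[1]/d[0],3))
E
```

```text
t 5.08 pos [550.4  -8.6 143.2] y_az -1.7348 tilt [-0.0006  0.    ] F [-0.9 -1.   0.2] T [ 0.03  0.06 -0.07] gap 0.1 q7 -1.12
shift mm [-16.6   0.1  -6.8] units [-0.415  0.003 -0.171] rotz units 0.003
-0.3 [159.78  64.5 ] 0.404
-0.25 [163.62  58.74] 0.359
-0.2 [167.1  52.8] 0.316
-0.15 [170.16  46.8 ] 0.275
-0.1 [172.8   40.62] 0.235
-0.05 [175.02  34.38] 0.196
```

Request:
send_rows(
  motion=[
    {"linear": [0, 0, 0.05], "delta_rot": [0, 0, -0.017], "jaw": 0},
    {"linear": [0, 0, 0], "delta_rot": [0, 0, 0], "jaw": 0},
  ],
)

```text
t: 5.32
position: [550.7, -8.7, 141.4]
ee_rot: [-3.134, 0.214, 0.0]
wrist_force: [-0.2, 0.2, 0.4]
finger_gap: 0.3
```

Request:
send_rows(
  motion=[
    {"linear": [0, 0, 0.025], "delta_rot": [0, 0, 0], "jaw": 0},
    {"linear": [0, 0, 0], "delta_rot": [0, 0, 0], "jaw": 0},
  ],
)

```text
t: 5.58
position: [550.8, -8.7, 140.3]
ee_rot: [3.134, -0.215, -0.0]
wrist_force: [0.1, 0.6, -0.1]
finger_gap: 0.3
```

Request:
send_rows(
  motion=[
    {"linear": [0, 0, 0.02], "delta_rot": [0, 0, 0], "jaw": 0},
    {"linear": [0, 0, 0], "delta_rot": [0, 0, 0], "jaw": 0},
  ],
)

```text
t: 5.82
position: [550.8, -8.7, 139.4]
ee_rot: [3.134, -0.215, -0.0]
wrist_force: [-0.5, 0.3, -0.4]
finger_gap: 0.0
```

Request:
send_rows(
  motion=[
    {"linear": [0, 0, 0.02], "delta_rot": [0, 0, 0], "jaw": 0},
    {"linear": [0, 0, 0], "delta_rot": [0, 0, 0], "jaw": 0},
  ],
)

```text
t: 6.08
position: [550.8, -8.7, 138.7]
ee_rot: [3.134, -0.215, -0.0]
wrist_force: [-0.4, -0.3, -0.8]
finger_gap: 0.0
```

Request:
send_rows(
  motion=[
    {"linear": [0, 0, 0.015], "delta_rot": [0, 0, 0], "jaw": 0},
    {"linear": [0, 0, 0], "delta_rot": [0, 0, 0], "jaw": 0},
  ],
)

```text
t: 6.32
position: [550.8, -8.7, 138.1]
ee_rot: [3.134, -0.215, -0.0]
wrist_force: [0.9, 0.5, 0.3]
finger_gap: -0.2
```

Request:
send_rows(
  motion=[
    {"linear": [0, 0, 0.015], "delta_rot": [0, 0, 0], "jaw": 0},
    {"linear": [0, 0, 0], "delta_rot": [0, 0, 0], "jaw": 0},
  ],
)

```text
t: 6.58
position: [550.8, -8.7, 137.4]
ee_rot: [3.134, -0.215, -0.0]
wrist_force: [0.8, 0.1, 0.9]
finger_gap: 0.1
```

Request:
send_rows(
  motion=[
    {"linear": [0, 0, 0.012], "delta_rot": [0, 0, 0], "jaw": 0},
    {"linear": [0, 0, 0], "delta_rot": [0, 0, 0], "jaw": 0},
  ],
)

```text
t: 6.82
position: [550.9, -8.8, 137.2]
ee_rot: [3.134, -0.215, 0.001]
wrist_force: [0.6, 0.3, 4.4]
finger_gap: -0.1
```

Request:
send_rows(
  motion=[
    {"linear": [0, 0, -0.25], "delta_rot": [0, 0, 0], "jaw": 0},
    {"linear": [0, 0, -0.25], "delta_rot": [0, 0, 0], "jaw": 28},
    {"linear": [0, 0, 0], "delta_rot": [0, 0, 0], "jaw": 28},
    {"linear": [0, 0, 0], "delta_rot": [0, 0, 0], "jaw": 28},
  ],
)

```text
t: 7.32
position: [550.7, -8.6, 157.0]
ee_rot: [-3.134, 0.215, 0.0]
wrist_force: [-0.1, 0.6, -0.0]
finger_gap: 28.3
```

```bash
python3 - <<'E'
from h import *
from workcell import r
go(r.read_state(),[534,-6,117.2],-1.71)
E
```

```text
t 7.33 pos [550.7  -8.6 157. ] y_az -1.7079 tilt [-0.0002  0.0001] F [-0.1  0.6 -0. ] T [0.02 0.05 0.03] gap 28.3 q7 -1.11
shift mm [-16.9  -0.3  39.8] units [-0.423 -0.007  0.994] rotz units 0.001
```

Request:
send_rows(
  motion=[
    {"linear": [-0.423, -0.007, 0], "delta_rot": [0, 0, 0], "jaw": 28},
    {"linear": [0, 0, 0.25], "delta_rot": [0, 0, 0], "jaw": 28},
    {"linear": [0, 0, 0.25], "delta_rot": [0, 0, 0], "jaw": 28},
    {"linear": [0, 0, 0], "delta_rot": [0, 0, 0], "jaw": 28},
  ],
)

```text
t: 7.82
position: [534.0, -6.2, 136.0]
ee_rot: [3.134, -0.216, -0.002]
wrist_force: [0.0, 1.0, -0.0]
finger_gap: 27.7
```

```bash
python3 - <<'E'
from h import *
from workcell import r,cams
import cv2
s=r.read_state();go(s,[534,-6,117.2],-1.71)
im=cams.snapshot("side")["img"][:,:,::-1]
cv2.imwrite("pics/c2.png",cv2.resize(np.ascontiguousarray(im[135:215,300:380]),None,fx=7,fy=7,interpolation=cv2.INTER_CUBIC))
print((proj("side",s["position"])[0]-[300,135])*7)
E
```

```text
t 7.83 pos [534.   -6.2 136. ] y_az -1.7081 tilt [-0.0014 -0.0002] F [ 0.  1. -0.] T [ 0.01 -0.01  0.01] gap 27.7 q7 -1.07
shift mm [-0.1 -0.2 18.8] units [-0.001 -0.006  0.47 ] rotz units 0.001
[300.62875742 272.23122221]
```

View pics/c2.png

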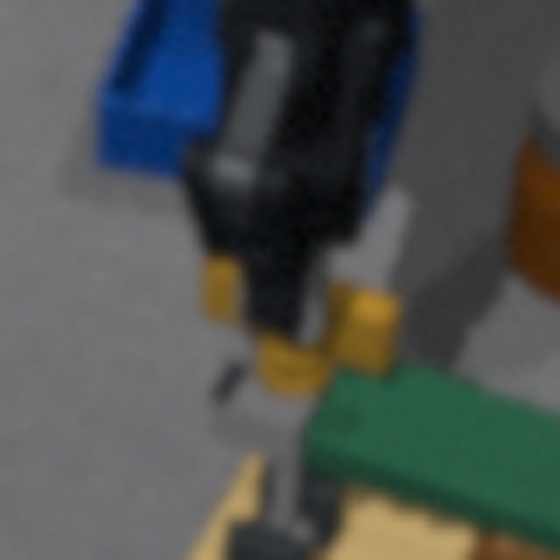

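Request:
send_rows(
  motion=[
    {"linear": [0, 0, 0.235], "delta_rot": [0, 0, 0], "jaw": 28},
    {"linear": [0, 0, 0.22], "delta_rot": [0, 0, 0], "jaw": 22},
    {"linear": [0, 0, 0], "delta_rot": [0, 0, 0], "jaw": 15},
    {"linear": [0, 0, 0], "delta_rot": [0, 0, 0], "jaw": 13},
    {"linear": [0, 0, 0], "delta_rot": [0, 0, 0], "jaw": 13},
  ],
  newtons=20,
)

```text
t: 8.5
position: [534.2, -6.1, 119.0]
ee_rot: [3.134, -0.215, 0.0]
wrist_force: [-0.7, -0.4, -0.6]
finger_gap: 12.9
```

```bash
python3 - <<'E'
from h import *
from workcell import r
go(r.read_state(),[534,-6,117.2],-1.71)
E
```

```text
t 8.5 pos [534.2  -6.1 119. ] y_az -1.708 tilt [ 0.0003 -0.0001] F [-0.7 -0.4 -0.6] T [-0.08  0.    0.  ] gap 12.9 q7 -1.05
shift mm [-0.2 -0.1  1.8] units [-0.005 -0.002  0.046] rotz units 0.001
```

Request:
send_rows(
  motion=[
    {"linear": [0, 0, 0.04], "delta_rot": [0, 0, 0], "jaw": 11},
    {"linear": [0, 0, 0], "delta_rot": [0, 0, 0], "jaw": 9},
    {"linear": [0, 0, 0], "delta_rot": [0, 0, 0], "jaw": 7},
    {"linear": [0, 0, 0], "delta_rot": [0, 0, 0], "jaw": 7},
  ],
  newtons=20,
)

```text
t: 9.0
position: [534.3, -6.6, 117.6]
ee_rot: [3.133, -0.216, 0.001]
wrist_force: [-0.9, -2.5, 6.5]
finger_gap: 9.4
```

```bash
python3 - <<'E'
from h import *
from workcell import r
go(r.read_state(),[534,-6,117.2],-1.71)
E
```

```text
t 9.0 pos [534.3  -6.6 117.6] y_az -1.7085 tilt [ 0.0008 -0.0007] F [-0.9 -2.5  6.5] T [-0.64  0.23 -0.13] gap 9.4 q7 -1.05
shift mm [-0.4 -0.6  0.4] units [-0.01  -0.015  0.01 ] rotz units 0.001
```

Request:
send_rows(
  motion=[
    {"linear": [0, 0.012, -0.01], "delta_rot": [0, 0, 0], "jaw": 5},
    {"linear": [0, 0, -0.0086], "delta_rot": [0, 0, -0.11], "jaw": 5},
    {"linear": [0, 0, -0.0086], "delta_rot": [0, 0, -0.11], "jaw": 5},
    {"linear": [0, 0, -0.0086], "delta_rot": [0, 0, -0.11], "jaw": 5},
    {"linear": [0, 0, 0], "delta_rot": [0, 0, 0], "jaw": 5},
  ],
  newtons=40,
)

```text
t: 9.62
position: [534.2, -6.7, 118.9]
ee_rot: [-3.085, -0.593, -0.001]
wrist_force: [0.8, -0.9, 2.2]
finger_gap: 8.6
```

```bash
python3 - <<'E'
from h import *
from workcell import r
go(r.read_state(),[534,-6,117.2],-1.71)
E
```

```text
t 9.62 pos [534.2  -6.7 118.9] y_az -1.1907 tilt [0.0005 0.0003] F [ 0.8 -0.9  2.2] T [-0.25 -0.17  0.04] gap 8.6 q7 -0.67
shift mm [ 0.1 -0.8  1.7] units [ 0.002 -0.019  0.041] rotz units 0.331
```

Request:
send_rows(
  motion=[
    {"linear": [0, 0, -0.0086], "delta_rot": [0, 0, -0.11], "jaw": 5},
    {"linear": [0, 0, -0.0086], "delta_rot": [0, 0, -0.11], "jaw": 5},
    {"linear": [0, 0, -0.0086], "delta_rot": [0, 0, -0.11], "jaw": 5},
    {"linear": [0, 0, -0.0086], "delta_rot": [0, 0, -0.11], "jaw": 5},
    {"linear": [0, 0, -0.0086], "delta_rot": [0, 0, -0.11], "jaw": 5},
  ],
)

```text
t: 10.25
position: [534.2, -6.7, 120.5]
ee_rot: [2.551, 1.832, -0.0]
wrist_force: [0.1, -2.5, 2.7]
finger_gap: 8.9
```

```bash
python3 - <<'E'
from h import *
from workcell import r,cams
import cv2
s=r.read_state();go(s,[534,-6,117.2],-1.71);print(np.round(s["q"],2))
im=cams.snapshot("side")["img"][:,:,::-1]
cv2.imwrite("pics/c3.png",cv2.resize(np.ascontiguousarray(im[135:215,300:380]),None,fx=7,fy=7,interpolation=cv2.INTER_CUBIC))
E
```

```text
t 10.25 pos [534.2  -6.7 120.5] y_az -0.3253 tilt [ 0.0002 -0.0004] F [ 0.1 -2.5  2.7] T [-0.36 -0.04 -0.09] gap 8.9 q7 -0.09
shift mm [ 0.6 -0.4  3.3] units [ 0.016 -0.011  0.082] rotz units 0.882
[-0.16  0.82  0.22  1.77 -0.3   0.59 -0.09]
```

View pics/c3.png

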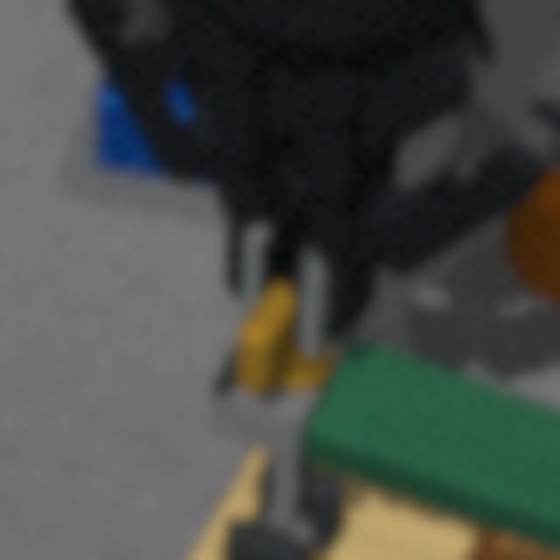

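Request:
send_rows(
  motion=[
    {"linear": [-0.0075, 0, -0.0086], "delta_rot": [0, 0, -0.11], "jaw": 5},
    {"linear": [0, 0, -0.0086], "delta_rot": [0, 0, -0.11], "jaw": 5},
    {"linear": [0, 0, -0.0086], "delta_rot": [0, 0, -0.11], "jaw": 5},
    {"linear": [0, 0, -0.0086], "delta_rot": [0, 0, -0.11], "jaw": 5},
    {"linear": [0, 0, -0.0086], "delta_rot": [0, 0, -0.11], "jaw": 5},
  ],
)

```text
t: 10.92
position: [534.2, -6.9, 122.1]
ee_rot: [1.553, 2.731, -0.0]
wrist_force: [2.5, -0.0, 1.4]
finger_gap: 8.8
```

```bash
python3 - <<'E'
from h import *
from workcell import r
s=r.read_state();go(s,[534,-6,117.2],-1.71);print(np.round(s["q"],2))
E
```

```text
t 10.93 pos [534.2  -6.9 122.1] y_az 0.5367 tilt [ 0.0002 -0.0002] F [ 2.5 -0.   1.4] T [-0.17 -0.5  -0.07] gap 8.8 q7 0.47
shift mm [0.9 0.3 4.9] units [0.022 0.007 0.121] rotz units 1.430
[-0.04  0.8  -0.01  1.76  0.02  0.58  0.47]
```

Request:
send_rows(
  motion=[
    {"linear": [0, 0, -0.0086], "delta_rot": [0, 0, -0.11], "jaw": 5},
    {"linear": [0, 0, -0.0086], "delta_rot": [0, 0, -0.11], "jaw": 5},
    {"linear": [0, 0, -0.0086], "delta_rot": [0, 0, -0.11], "jaw": 5},
    {"linear": [0, 0, -0.0086], "delta_rot": [0, 0, -0.11], "jaw": 5},
    {"linear": [0, 0, -0.0086], "delta_rot": [0, 0, -0.11], "jaw": 5},
  ],
)

```text
t: 11.55
position: [534.2, -6.9, 123.8]
ee_rot: [0.267, 3.13, -0.0]
wrist_force: [3.1, -0.7, 1.9]
finger_gap: 8.7
```

```bash
python3 - <<'E'
from h import *
from workcell import r
s=r.read_state();go(s,[534,-6,117.2],-1.71);print(np.round(s["q"],2))
E
```

```text
t 11.55 pos [534.2  -6.9 123.8] y_az 1.4006 tilt [ 0.0001 -0.0003] F [ 3.1 -0.7  1.9] T [-0.14 -0.72 -0.09] gap 8.7 q7 1.05
shift mm [0.4 0.9 6.6] units [0.009 0.022 0.164] rotz units 1.980
[ 0.09  0.81 -0.25  1.76  0.32  0.62  1.05]
```

Request:
send_rows(
  motion=[
    {"linear": [-0.0075, 0, -0.0086], "delta_rot": [0, 0, -0.11], "jaw": 5},
    {"linear": [0, 0, -0.0086], "delta_rot": [0, 0, -0.11], "jaw": 5},
    {"linear": [0, 0, -0.0086], "delta_rot": [0, 0, -0.11], "jaw": 5},
    {"linear": [0, 0, -0.0086], "delta_rot": [0, 0, -0.11], "jaw": 5},
    {"linear": [0, 0, 0], "delta_rot": [0, 0, 0], "jaw": 5},
  ],
)

```text
t: 12.18
position: [534.3, -6.9, 125.1]
ee_rot: [0.802, -3.037, -0.001]
wrist_force: [2.5, 0.1, 5.4]
finger_gap: 9.0
```

```bash
python3 - <<'E'
from h import *
from workcell import r,cams
import cv2
s=r.read_state();go(s,[534,-6,117.2],-1.71);print(np.round(s["q"],2))
E
```

```text
t 12.18 pos [534.3  -6.9 125.1] y_az 2.0873 tilt [-0.0006  0.0003] F [2.5 0.1 5.4] T [-0.07 -0.58  0.05] gap 9.0 q7 1.54
shift mm [-0.2  0.9  7.9] units [-0.006  0.024  0.197] rotz units 2.417
[ 0.19  0.83 -0.45  1.75  0.53  0.69  1.54]
```

Request:
send_rows(
  motion=[
    {"linear": [0, 0, 0], "delta_rot": [0, 0, 0], "jaw": 24},
    {"linear": [0, 0, 0], "delta_rot": [0, 0, 0], "jaw": 24},
    {"linear": [0, 0, -0.35], "delta_rot": [0, 0, 0], "jaw": 24},
    {"linear": [0, 0, -0.35], "delta_rot": [0, 0, 0], "jaw": 0},
    {"linear": [-0.425, 0, 0], "delta_rot": [0, 0, 0], "jaw": 0},
  ],
  newtons=20,
)

```text
t: 12.8
position: [549.3, 1.0, 155.2]
ee_rot: [-0.809, 3.034, -0.001]
wrist_force: [0.3, -0.1, 0.5]
finger_gap: 0.2
```

Request:
send_rows(
  motion=[
    {"linear": [0, 0, 0.15], "delta_rot": [0, 0, 0], "jaw": 0},
    {"linear": [0, 0, 0], "delta_rot": [0, 0, 0], "jaw": 0},
  ],
)

```text
t: 13.05
position: [548.4, 1.2, 147.0]
ee_rot: [0.811, -3.034, 0.0]
wrist_force: [-1.1, -0.0, 0.7]
finger_gap: -0.4
```

```bash
python3 - <<'E'
from h import *
from workcell import r,cams
import cv2
s=r.read_state();go(s,[534,-7,146],-1.71);print(np.round(s["q"],2))
im=cams.snapshot("side")["img"][:,:,::-1]
cv2.imwrite("pics/c4.png",cv2.resize(np.ascontiguousarray(im[135:215,300:380]),None,fx=7,fy=7,interpolation=cv2.INTER_CUBIC))
E
```

```text
t 13.05 pos [548.4   1.2 147. ] y_az 2.093 tilt [-0.001  -0.0004] F [-1.1 -0.   0.7] T [-0.01 -0.02  0.03] gap -0.4 q7 1.57
shift mm [16.5  0.   1. ] units [0.413 0.001 0.026] rotz units 2.421
[ 0.19  0.81 -0.48  1.68  0.5   0.77  1.57]
```

View pics/c4.png

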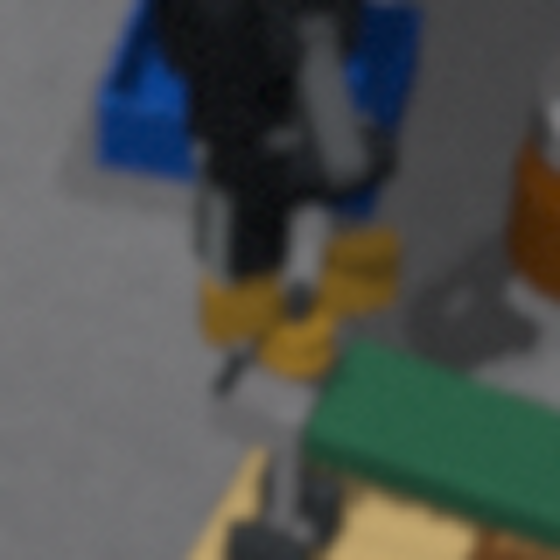

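The nut now stands higher, with its wings at about 0.5 rad in the world frame (left wing at (240,310), hub at (295,345)). The collar looks free above the lug. Next I'll probe the wing top for height.

Request:
send_rows(
  motion=[
    {"linear": [0, 0, 0.025], "delta_rot": [0, 0, 0], "jaw": 0},
    {"linear": [0, 0, 0], "delta_rot": [0, 0, 0], "jaw": 0},
  ],
)

```text
t: 13.35
position: [548.8, 1.4, 146.2]
ee_rot: [0.811, -3.035, 0.0]
wrist_force: [0.4, 0.8, 0.2]
finger_gap: 0.0
```

Request:
send_rows(
  motion=[
    {"linear": [0, 0, 0.0125], "delta_rot": [0, 0, 0], "jaw": 0},
    {"linear": [0, 0, 0], "delta_rot": [0, 0, 0], "jaw": 0},
  ],
)

```text
t: 13.6
position: [548.9, 1.6, 145.7]
ee_rot: [0.811, -3.035, 0.0]
wrist_force: [0.6, 0.1, 0.4]
finger_gap: -0.2
```

Request:
send_rows(
  motion=[
    {"linear": [0, 0, 0.0125], "delta_rot": [0, 0, 0], "jaw": 0},
    {"linear": [0, 0, 0], "delta_rot": [0, 0, 0], "jaw": 0},
  ],
)

```text
t: 13.85
position: [549.0, 1.6, 145.2]
ee_rot: [0.811, -3.035, 0.0]
wrist_force: [-0.2, 0.6, -0.5]
finger_gap: 0.2
```

Request:
send_rows(
  motion=[
    {"linear": [0, 0, 0.0125], "delta_rot": [0, 0, 0], "jaw": 0},
    {"linear": [0, 0, 0], "delta_rot": [0, 0, 0], "jaw": 0},
  ],
)

```text
t: 14.1
position: [549.0, 1.6, 144.8]
ee_rot: [-0.811, 3.035, -0.0]
wrist_force: [0.9, -0.0, 1.8]
finger_gap: 0.2
```

Request:
send_rows(
  motion=[
    {"linear": [0, 0, 0.0125], "delta_rot": [0, 0, 0], "jaw": 0},
    {"linear": [0, 0, 0], "delta_rot": [0, 0, 0], "jaw": 0},
  ],
)

```text
t: 14.35
position: [549.2, 1.6, 144.5]
ee_rot: [-0.811, 3.034, -0.0]
wrist_force: [-0.7, 0.9, 7.1]
finger_gap: 0.1
```

Request:
send_rows(
  motion=[
    {"linear": [0, 0, -0.4], "delta_rot": [0, 0, 0], "jaw": 0},
    {"linear": [0, 0, 0], "delta_rot": [0, 0, 0.1175], "jaw": 0},
    {"linear": [0, 0, 0], "delta_rot": [0, 0, 0.1175], "jaw": 0},
    {"linear": [0, 0, 0], "delta_rot": [0, 0, 0.1175], "jaw": 0},
    {"linear": [0, 0, 0], "delta_rot": [0, 0, 0.1175], "jaw": 0},
  ],
)

```text
t: 14.98
position: [548.9, 1.5, 160.1]
ee_rot: [-0.348, -3.122, 0.0]
wrist_force: [-0.0, 0.7, -0.4]
finger_gap: -0.1
```

```bash
python3 - <<'E'
from h import *
from workcell import r,cams
s=r.read_state();go(s,[499,11,114],1.35)
E
```

```text
t 14.97 pos [548.9   1.5 160.1] y_az 1.3489 tilt [-0.0002 -0.0001] F [-0.   0.7 -0.4] T [ 0.06  0.02 -0.02] gap -0.1 q7 1.02
shift mm [50.8 -1.7 46.1] units [ 1.269 -0.043  1.153] rotz units -0.001
```

Request:
send_rows(
  motion=[
    {"linear": [0.65, -0.043, 0], "delta_rot": [0, 0, 0], "jaw": 0},
    {"linear": [0.62, 0, 0], "delta_rot": [0, 0, 0], "jaw": 0},
    {"linear": [0, 0, 0.4], "delta_rot": [0, 0, 0], "jaw": 0},
    {"linear": [0, 0, 0.4], "delta_rot": [0, 0, 0], "jaw": 0},
    {"linear": [0, 0, 0.33], "delta_rot": [0, 0, 0], "jaw": 0},
  ],
)

```text
t: 15.6
position: [498.9, 10.7, 114.4]
ee_rot: [-0.338, -3.123, 0.0]
wrist_force: [0.2, 0.3, 0.0]
finger_gap: -0.1
```

Request:
send_rows(
  motion=[
    {"linear": [-0.1, 0, 0], "delta_rot": [0, 0, 0], "jaw": 0},
    {"linear": [-0.1, 0, 0], "delta_rot": [0, 0, 0], "jaw": 0},
    {"linear": [0, 0, 0], "delta_rot": [0, 0, 0], "jaw": 0},
  ],
)

```text
t: 15.98
position: [507.3, 8.9, 115.4]
ee_rot: [0.339, 3.122, 0.0]
wrist_force: [-1.1, -0.4, 0.3]
finger_gap: -0.1
```

```bash
python3 - <<'E'
from h import *
from workcell import r,cams
s=r.read_state();go(s,[534,-7,114],1.35)
E
```

```text
t 15.97 pos [507.3   8.9 115.4] y_az 1.3547 tilt [0.0008 0.    ] F [-1.1 -0.4  0.3] T [ 0.06 -0.01  0.01] gap -0.1 q7 0.95
shift mm [-29.5  -9.8   1.4] units [-0.737 -0.245  0.035] rotz units 0.003
```

Request:
send_rows(
  motion=[
    {"linear": [-0.075, 0, 0], "delta_rot": [0, 0, 0], "jaw": 0},
    {"linear": [-0.075, 0, 0], "delta_rot": [0, 0, 0], "jaw": 0},
    {"linear": [0, 0, 0], "delta_rot": [0, 0, 0], "jaw": 0},
  ],
)

```text
t: 16.35
position: [512.8, 7.7, 115.0]
ee_rot: [0.338, 3.123, -0.0]
wrist_force: [0.0, 0.0, -0.7]
finger_gap: 0.3
```

Request:
send_rows(
  motion=[
    {"linear": [-0.05, 0, 0], "delta_rot": [0, 0, 0], "jaw": 0},
    {"linear": [0, 0, 0], "delta_rot": [0, 0, 0], "jaw": 0},
  ],
)

```text
t: 16.6
position: [514.7, 7.3, 115.0]
ee_rot: [0.338, 3.123, -0.0]
wrist_force: [-0.2, 0.1, -0.3]
finger_gap: -0.3
```

Request:
send_rows(
  motion=[
    {"linear": [-0.05, 0, 0], "delta_rot": [0, 0, 0], "jaw": 0},
    {"linear": [0, 0, 0], "delta_rot": [0, 0, 0], "jaw": 0},
  ],
)

```text
t: 16.85
position: [516.7, 6.9, 115.0]
ee_rot: [0.338, 3.123, -0.0]
wrist_force: [-0.6, -0.2, -0.4]
finger_gap: 0.1
```

Request:
send_rows(
  motion=[
    {"linear": [-0.05, 0, 0], "delta_rot": [0, 0, 0], "jaw": 0},
    {"linear": [-0.05, 0, 0], "delta_rot": [0, 0, 0], "jaw": 0},
  ],
)

```text
t: 17.1
position: [520.5, 6.1, 115.0]
ee_rot: [-0.338, -3.123, 0.0]
wrist_force: [-0.1, 1.4, 1.1]
finger_gap: 0.3
```

Request:
send_rows(
  motion=[
    {"linear": [-0.05, 0, 0], "delta_rot": [0, 0, 0], "jaw": 0},
    {"linear": [-0.05, 0, 0], "delta_rot": [0, 0, 0], "jaw": 0},
  ],
)

```text
t: 17.35
position: [524.5, 5.2, 115.0]
ee_rot: [-0.338, -3.123, 0.0]
wrist_force: [-1.1, 0.4, 0.5]
finger_gap: 0.3
```

```bash
python3 - <<'E'
from h import *
from workcell import r,cams
import cv2
s=r.read_state();go(s,[534,-7,114],1.35)
im=cams.snapshot("side")["img"][:,:,::-1]
cv2.imwrite("pics/c5.png",cv2.resize(np.ascontiguousarray(im[135:215,300:380]),None,fx=7,fy=7,interpolation=cv2.INTER_CUBIC))
E
```

```text
t 17.35 pos [524.5   5.2 115. ] y_az 1.3551 tilt [-0.0002 -0.    ] F [-1.1  0.4  0.5] T [0.19 0.28 0.03] gap 0.3 q7 0.97
shift mm [-11.9  -9.9   1. ] units [-0.298 -0.247  0.025] rotz units 0.003
```

View pics/c5.png

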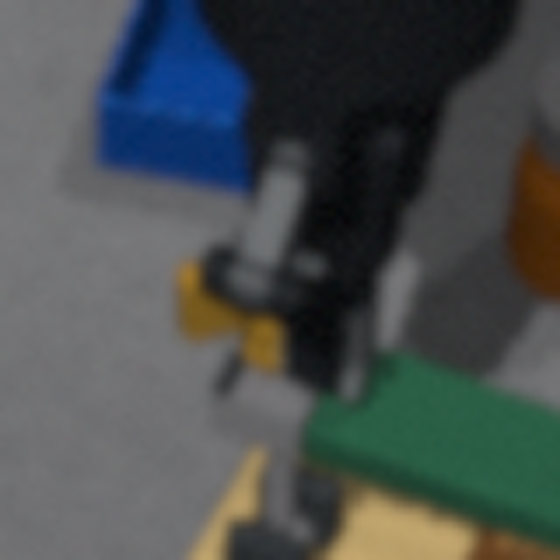

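The nut and bolt top have moved outward (wing from (203,270) to (180,270)) at about 1 N, and the bolt has begun to swing. I'll continue in small steps and watch the force at the lips.

Request:
send_rows(
  motion=[
    {"linear": [-0.05, 0, 0], "delta_rot": [0, 0, 0], "jaw": 0},
    {"linear": [-0.025, 0, 0], "delta_rot": [0, 0, 0], "jaw": 0},
  ],
)

```text
t: 17.65
position: [527.3, 4.5, 115.0]
ee_rot: [-0.338, -3.123, 0.0]
wrist_force: [-2.0, -0.4, 1.8]
finger_gap: 0.1
```

```bash
python3 - <<'E'
from h import *
from workcell import r,cams
s=r.read_state();go(s,[534,-7,114],1.35)
E
```

```text
t 17.65 pos [527.3   4.5 115. ] y_az 1.355 tilt [-0.0003 -0.0001] F [-2.  -0.4  1.8] T [ 0.22  0.54 -0.01] gap 0.1 q7 0.97
shift mm [-9.  -9.8  1. ] units [-0.226 -0.245  0.024] rotz units 0.003
```

Request:
send_rows(
  motion=[
    {"linear": [-0.05, 0, 0], "delta_rot": [0, 0, 0], "jaw": 0},
    {"linear": [0, 0, 0], "delta_rot": [0, 0, 0], "jaw": 0},
  ],
)

```text
t: 17.9
position: [529.3, 4.1, 115.0]
ee_rot: [-0.338, -3.123, 0.0]
wrist_force: [-2.4, 0.1, 1.9]
finger_gap: -0.2
```

```bash
python3 - <<'E'
from h import *
from workcell import r,cams
s=r.read_state();go(s,[534,-7,114],1.35)
E
```

```text
t 17.9 pos [529.3   4.1 115. ] y_az 1.355 tilt [-0.0002 -0.0001] F [-2.4  0.1  1.9] T [ 0.13  0.6  -0.  ] gap -0.2 q7 0.98
shift mm [-7.  -9.8  1. ] units [-0.175 -0.245  0.024] rotz units 0.003
```

Request:
send_rows(
  motion=[
    {"linear": [-0.05, 0, 0], "delta_rot": [0, 0, 0], "jaw": 0},
    {"linear": [-0.025, 0, 0], "delta_rot": [0, 0, 0], "jaw": 0},
  ],
)

```text
t: 18.15
position: [532.1, 3.4, 114.9]
ee_rot: [-0.338, -3.123, 0.0]
wrist_force: [-4.2, 0.9, 0.8]
finger_gap: 0.1
```

```bash
python3 - <<'E'
from h import *
from workcell import r,cams
s=r.read_state();go(s,[534,-7,114],1.35)
E
```

```text
t 18.15 pos [532.1   3.4 114.9] y_az 1.355 tilt [-0.0004 -0.0001] F [-4.2  0.9  0.8] T [0.25 0.92 0.02] gap 0.1 q7 0.98
shift mm [-4.1 -9.8  0.9] units [-0.101 -0.245  0.023] rotz units 0.003
```

Force rose to 4 N at roughly 0.15 rad, so the collar is probably grazing the outer edge of the lips. I won't force it. I'll back off, regrip the nut, which also brings the bolt upright, and loosen it slightly more, about 0.45 rad.

Request:
send_rows(
  motion=[
    {"linear": [0.4, 0, 0], "delta_rot": [0, 0, 0], "jaw": 0},
    {"linear": [0, 0, -0.7], "delta_rot": [0, 0, 0], "jaw": 0},
    {"linear": [0, 0, -0.6], "delta_rot": [0, 0, -0.117], "jaw": 46},
    {"linear": [0, 0, 0], "delta_rot": [0, 0, -0.117], "jaw": 46},
    {"linear": [0, 0, 0], "delta_rot": [0, 0, -0.117], "jaw": 46},
  ],
)

```text
t: 18.77
position: [517.3, 6.7, 167.4]
ee_rot: [-0.533, 3.094, -0.001]
wrist_force: [0.5, -0.4, -0.4]
finger_gap: 46.0
```

Request:
send_rows(
  motion=[
    {"linear": [0, 0, 0], "delta_rot": [0, 0, -0.117], "jaw": 46},
    {"linear": [0, 0, 0], "delta_rot": [0, 0, 0], "jaw": 46},
  ],
)

```text
t: 19.02
position: [517.0, 6.6, 167.0]
ee_rot: [-0.804, 3.036, 0.0]
wrist_force: [0.6, -0.3, -0.4]
finger_gap: 46.0
```

```bash
python3 - <<'E'
from h import *
from workcell import r,cams
import cv2
s=r.read_state();go(s,[534.2,-6.9,127],2.09)
im=cams.snapshot("side")["img"][:,:,::-1]
cv2.imwrite("pics/c6.png",cv2.resize(np.ascontiguousarray(im[135:215,300:380]),None,fx=7,fy=7,interpolation=cv2.INTER_CUBIC))
E
```

```text
t 19.02 pos [517.    6.6 167. ] y_az 2.0886 tilt [0.0006 0.0003] F [ 0.6 -0.3 -0.4] T [0.01 0.02 0.02] gap 46.0 q7 1.53
shift mm [ -8.3 -20.3  40. ] units [-0.207 -0.506  0.999] rotz units -0.001
```

View pics/c6.png

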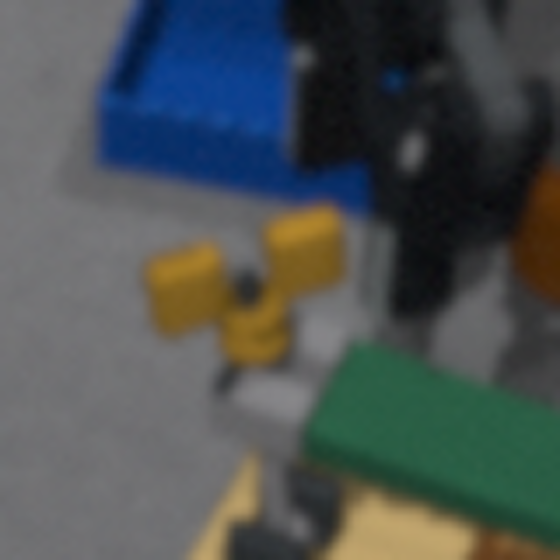

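Request:
send_rows(
  motion=[
    {"linear": [-0.207, -0.506, 0], "delta_rot": [0, 0, 0], "jaw": 46},
    {"linear": [0, 0, 0.35], "delta_rot": [0, 0, 0], "jaw": 46},
    {"linear": [0, 0, 0.35], "delta_rot": [0, 0, 0], "jaw": 46},
    {"linear": [0, 0, 0.28], "delta_rot": [0, 0, 0], "jaw": 46},
    {"linear": [0, 0, 0], "delta_rot": [0, 0, 0], "jaw": 36},
  ],
  newtons=20,
)

```text
t: 19.7
position: [533.3, -6.3, 127.0]
ee_rot: [0.806, -3.035, -0.0]
wrist_force: [0.3, 0.5, 0.2]
finger_gap: 36.3
```

Request:
send_rows(
  motion=[
    {"linear": [0, 0, 0], "delta_rot": [0, 0, 0], "jaw": 28},
    {"linear": [0, 0, 0], "delta_rot": [0, 0, 0], "jaw": 22},
    {"linear": [0, 0, 0], "delta_rot": [0, 0, 0], "jaw": 18},
    {"linear": [0, 0, 0], "delta_rot": [0, 0, 0], "jaw": 15},
    {"linear": [0, 0, 0], "delta_rot": [0, 0, 0], "jaw": 13},
  ],
)

```text
t: 20.32
position: [533.6, -9.5, 128.3]
ee_rot: [0.802, -3.036, 0.007]
wrist_force: [-0.7, -17.1, 4.9]
finger_gap: 13.0
```

```bash
python3 - <<'E'
from h import *
from workcell import r,cams
s=r.read_state();go(s,[534.2,-6.9,125.5],2.09)
E
```

```text
t 20.32 pos [533.6  -9.5 128.3] y_az 2.0874 tilt [-0.0005 -0.0045] F [ -0.7 -17.1   4.9] T [-3.6   0.35 -0.08] gap 13.0 q7 1.53
shift mm [-1.8  2.   2.8] units [-0.046  0.05   0.07 ] rotz units -0.002
```

Request:
send_rows(
  motion=[
    {"linear": [0, 0, 0], "delta_rot": [0, 0, 0], "jaw": 20},
    {"linear": [-0.093, -0.085, 0], "delta_rot": [0, 0, 0], "jaw": 20},
    {"linear": [0, 0, 0], "delta_rot": [0, 0, 0], "jaw": 14},
    {"linear": [0, 0, 0], "delta_rot": [0, 0, 0], "jaw": 14},
  ],
)

```text
t: 20.82
position: [538.9, -7.7, 127.9]
ee_rot: [-0.806, 3.036, -0.0]
wrist_force: [0.7, -2.1, 2.3]
finger_gap: 14.0
```

```bash
python3 - <<'E'
from h import *
from workcell import r,cams
s=r.read_state();go(s,[534.2,-6.9,125.5],2.09)
E
```

```text
t 20.82 pos [538.9  -7.7 127.9] y_az 2.09 tilt [ 0.0004 -0.0001] F [ 0.7 -2.1  2.3] T [-0.62 -0.27 -0.03] gap 14.0 q7 1.54
shift mm [3.7 3.  2.4] units [0.092 0.076 0.06 ] rotz units 0.000
```

Request:
send_rows(
  motion=[
    {"linear": [0.046, 0.043, 0], "delta_rot": [0, 0, 0], "jaw": 13},
    {"linear": [0.046, 0.043, 0], "delta_rot": [0, 0, 0], "jaw": 12},
    {"linear": [0, 0, 0], "delta_rot": [0, 0, 0], "jaw": 12},
  ],
)

```text
t: 21.2
position: [533.5, -6.6, 127.8]
ee_rot: [0.807, -3.036, 0.0]
wrist_force: [-1.1, -3.7, 0.9]
finger_gap: 12.0
```

```bash
python3 - <<'E'
from h import *
from workcell import r,cams
s=r.read_state();go(s,[534.2,-6.9,125.5],2.09)
E
```

```text
t 21.2 pos [533.5  -6.6 127.8] y_az 2.0903 tilt [-0.0005 -0.0004] F [-1.1 -3.7  0.9] T [-0.75  0.08 -0.08] gap 12.0 q7 1.53
shift mm [-0.5 -0.6  2.3] units [-0.012 -0.016  0.057] rotz units 0.000
```

Request:
send_rows(
  motion=[
    {"linear": [0, 0, 0.04], "delta_rot": [0, 0, 0], "jaw": 10},
    {"linear": [0, 0, 0], "delta_rot": [0, 0, 0], "jaw": 7},
    {"linear": [0, 0, 0], "delta_rot": [0, 0, 0], "jaw": 7},
  ],
)

```text
t: 21.58
position: [533.9, -6.7, 126.5]
ee_rot: [-0.806, 3.036, -0.001]
wrist_force: [-0.9, -4.2, 10.0]
finger_gap: 9.5
```

```bash
python3 - <<'E'
from h import *
from workcell import r,cams
s=r.read_state();go(s,[534.2,-6.9,125.5],2.09)
E
```

```text
t 21.57 pos [533.9  -6.7 126.5] y_az 2.0899 tilt [ 0.0004 -0.0005] F [-0.9 -4.2 10. ] T [-1.14  0.16 -0.07] gap 9.5 q7 1.53
shift mm [-0.1 -0.3  1. ] units [-0.004 -0.006  0.025] rotz units -0.000
```

Request:
send_rows(
  motion=[
    {"linear": [0, -0.008, -0.012], "delta_rot": [0, 0, 0], "jaw": 5},
    {"linear": [0, 0, -0.0078], "delta_rot": [0, 0, -0.1], "jaw": 5},
    {"linear": [0, 0, -0.0078], "delta_rot": [0, 0, -0.1], "jaw": 5},
    {"linear": [0, 0, -0.0078], "delta_rot": [0, 0, -0.1], "jaw": 5},
    {"linear": [0, 0, 0], "delta_rot": [0, 0, 0], "jaw": 5},
  ],
  newtons=40,
)

```text
t: 22.2
position: [534.0, -7.0, 127.6]
ee_rot: [-1.494, 2.764, 0.0]
wrist_force: [0.2, -5.5, 5.6]
finger_gap: 8.7
```

```bash
python3 - <<'E'
from h import *
from workcell import r,cams
s=r.read_state();go(s,[534.2,-6.9,125.5],2.09)
E
```

```text
t 22.2 pos [534.   -7.  127.6] y_az 2.5619 tilt [-0.  0.] F [ 0.2 -5.5  5.6] T [-1.16  0.04  0.07] gap 8.7 q7 1.89
shift mm [-0.2 -0.1  2.1] units [-0.005 -0.002  0.053] rotz units 0.300
```

Request:
send_rows(
  motion=[
    {"linear": [0, 0, 0], "delta_rot": [0, 0, 0], "jaw": 24},
    {"linear": [0, 0, 0], "delta_rot": [0, 0, 0], "jaw": 24},
    {"linear": [0, 0, -0.5], "delta_rot": [0, 0, 0], "jaw": 24},
    {"linear": [0, 0, -0.5], "delta_rot": [0, 0, 0.11], "jaw": 0},
    {"linear": [0, 0, 0], "delta_rot": [0, 0, 0.11], "jaw": 0},
  ],
  newtons=20,
)

```text
t: 22.82
position: [534.4, -6.4, 168.7]
ee_rot: [-0.986, 2.981, 0.0]
wrist_force: [0.6, -0.1, -0.3]
finger_gap: 0.2
```

Request:
send_rows(
  motion=[
    {"linear": [0, 0, 0], "delta_rot": [0, 0, 0.11], "jaw": 0},
    {"linear": [0, 0, 0], "delta_rot": [0, 0, 0.11], "jaw": 0},
    {"linear": [0, 0, 0], "delta_rot": [0, 0, 0.11], "jaw": 0},
    {"linear": [0, 0, 0], "delta_rot": [0, 0, 0.11], "jaw": 0},
    {"linear": [0, 0, 0], "delta_rot": [0, 0, 0.11], "jaw": 0},
  ],
)

```text
t: 23.45
position: [533.9, -6.3, 167.6]
ee_rot: [-0.352, -3.122, -0.0]
wrist_force: [-0.0, 0.5, -0.2]
finger_gap: -0.0
```

```bash
python3 - <<'E'
from h import *
from workcell import r,cams
s=r.read_state();go(s,[496,6.7,110],1.35)
E
```

```text
t 23.45 pos [533.9  -6.3 167.6] y_az 1.346 tilt [-0.0001  0.0003] F [-0.   0.5 -0.2] T [ 0.01  0.01 -0.01] gap -0.0 q7 1.01
shift mm [39.9  4.2 57.6] units [0.997 0.106 1.439] rotz units -0.003
```

Request:
send_rows(
  motion=[
    {"linear": [0.997, 0.106, 0], "delta_rot": [0, 0, 0], "jaw": 0},
    {"linear": [0, 0, 0.5], "delta_rot": [0, 0, 0], "jaw": 0},
    {"linear": [0, 0, 0.5], "delta_rot": [0, 0, 0], "jaw": 0},
    {"linear": [0, 0, 0.43], "delta_rot": [0, 0, 0], "jaw": 0},
    {"linear": [0, 0, 0], "delta_rot": [0, 0, 0], "jaw": 0},
  ],
)

```text
t: 24.08
position: [495.5, 6.4, 109.7]
ee_rot: [-0.343, -3.121, 0.0]
wrist_force: [-0.5, -0.1, 0.6]
finger_gap: 0.0
```

Request:
send_rows(
  motion=[
    {"linear": [-0.2, 0, 0], "delta_rot": [0, 0, 0], "jaw": 0},
    {"linear": [-0.2, 0, 0], "delta_rot": [0, 0, 0], "jaw": 0},
    {"linear": [-0.05, 0, 0], "delta_rot": [0, 0, 0], "jaw": 0},
    {"linear": [-0.05, 0, 0], "delta_rot": [0, 0, 0], "jaw": 0},
    {"linear": [-0.05, 0, 0], "delta_rot": [0, 0, 0], "jaw": 0},
  ],
)

```text
t: 24.7
position: [517.3, 1.2, 110.4]
ee_rot: [-0.343, -3.122, 0.0]
wrist_force: [-1.4, 0.8, 1.1]
finger_gap: 0.4
```

Request:
send_rows(
  motion=[
    {"linear": [-0.05, 0, 0], "delta_rot": [0, 0, 0], "jaw": 0},
    {"linear": [-0.05, 0, 0], "delta_rot": [0, 0, 0], "jaw": 0},
    {"linear": [-0.05, 0, 0], "delta_rot": [0, 0, 0], "jaw": 0},
  ],
)

```text
t: 25.08
position: [523.4, -0.1, 110.4]
ee_rot: [-0.343, -3.123, 0.0]
wrist_force: [-0.6, 0.4, 2.2]
finger_gap: 0.1
```

```bash
python3 - <<'E'
from h import *
from workcell import r,cams
s=r.read_state();go(s,[534,-7,110],1.35)
E
```

```text
t 25.07 pos [ 5.234e+02 -1.000e-01  1.104e+02] y_az 1.3518 tilt [-0.0002 -0.0001] F [-0.6  0.4  2.2] T [-0.04  0.3  -0.01] gap 0.1 q7 0.96
shift mm [-11.9  -4.4   0.4] units [-0.297 -0.11   0.01 ] rotz units 0.001
```

Request:
send_rows(
  motion=[
    {"linear": [-0.05, 0, 0], "delta_rot": [0, 0, 0], "jaw": 0},
    {"linear": [-0.05, 0, 0], "delta_rot": [0, 0, 0], "jaw": 0},
  ],
)

```text
t: 25.32
position: [527.3, -1.0, 110.4]
ee_rot: [-0.343, -3.123, 0.0]
wrist_force: [-1.7, 0.3, 0.4]
finger_gap: -0.1
```

Request:
send_rows(
  motion=[
    {"linear": [-0.05, 0, 0], "delta_rot": [0, 0, 0], "jaw": 0},
  ],
)

```text
t: 25.45
position: [529.3, -1.4, 110.4]
ee_rot: [-0.343, -3.123, 0.0]
wrist_force: [-1.4, 0.3, 1.0]
finger_gap: -0.3
```

Request:
send_rows(
  motion=[
    {"linear": [-0.05, 0, 0], "delta_rot": [0, 0, 0], "jaw": 0},
  ],
)

```text
t: 25.58
position: [531.2, -1.8, 110.4]
ee_rot: [-0.343, -3.123, 0.0]
wrist_force: [-1.6, -0.0, 1.1]
finger_gap: -0.1
```

```bash
python3 - <<'E'
from h import *
from workcell import r,cams
s=r.read_state();go(s,[534,-7,110],1.35)
E
```

```text
t 25.57 pos [531.2  -1.8 110.4] y_az 1.3519 tilt [-0.0001 -0.0001] F [-1.6 -0.   1.1] T [-0.08  0.26 -0.  ] gap -0.1 q7 0.97
shift mm [-3.9 -4.4  0.4] units [-0.096 -0.111  0.009] rotz units 0.001
```

The push force is holding steady at about 1.5 N, which is hinge friction alone, so the lips are now cleared.

Request:
send_rows(
  motion=[
    {"linear": [-0.05, 0, 0], "delta_rot": [0, 0, 0], "jaw": 0},
    {"linear": [-0.05, 0, 0], "delta_rot": [0, 0, 0], "jaw": 0},
  ],
)

```text
t: 25.82
position: [535.1, -2.7, 110.3]
ee_rot: [-0.343, -3.123, 0.0]
wrist_force: [-0.9, -0.2, -1.0]
finger_gap: 0.1
```

Request:
send_rows(
  motion=[
    {"linear": [-0.05, 0, 0], "delta_rot": [0, 0, 0], "jaw": 0},
    {"linear": [-0.05, 0, 0], "delta_rot": [0, 0, 0], "jaw": 0},
    {"linear": [-0.05, 0, 0], "delta_rot": [0, 0, 0], "jaw": 0},
  ],
)

```text
t: 26.2
position: [541.0, -4.0, 110.4]
ee_rot: [0.343, 3.123, -0.0]
wrist_force: [-0.8, -0.2, 0.0]
finger_gap: 0.0
```

```bash
python3 - <<'E'
from h import *
from workcell import r,cams
s=r.read_state();go(s,[534,-7,110],1.35)
E
```

```text
t 26.2 pos [541.   -4.  110.4] y_az 1.3519 tilt [ 0. -0.] F [-0.8 -0.2  0. ] T [0.03 0.29 0.01] gap 0.0 q7 0.98
shift mm [ 6.2 -4.5  0.4] units [ 0.155 -0.112  0.01 ] rotz units 0.001
```

Request:
send_rows(
  motion=[
    {"linear": [-0.15, 0, 0], "delta_rot": [0, 0, 0], "jaw": 0},
    {"linear": [-0.15, 0, 0], "delta_rot": [0, 0, 0], "jaw": 0},
    {"linear": [-0.15, 0, 0], "delta_rot": [0, 0, 0], "jaw": 0},
    {"linear": [-0.15, 0, 0], "delta_rot": [0, 0, 0], "jaw": 0},
  ],
)

```text
t: 26.7
position: [564.7, -9.3, 110.4]
ee_rot: [-0.343, -3.123, 0.0]
wrist_force: [-0.3, 0.4, 0.5]
finger_gap: 0.2
```

Request:
send_rows(
  motion=[
    {"linear": [-0.15, 0, 0.11], "delta_rot": [0, 0, 0], "jaw": 0},
    {"linear": [-0.15, 0, 0.11], "delta_rot": [0, 0, 0], "jaw": 0},
    {"linear": [-0.125, 0, 0.11], "delta_rot": [0, 0, 0], "jaw": 0},
    {"linear": [-0.125, 0, 0.12], "delta_rot": [0, 0, 0], "jaw": 0},
  ],
)

```text
t: 27.2
position: [586.1, -14.1, 92.0]
ee_rot: [-0.343, -3.123, 0.0]
wrist_force: [0.9, -0.8, 1.2]
finger_gap: 0.1
```

```bash
python3 - <<'E'
from h import *
from workcell import r,cams
import cv2
s=r.read_state();go(s,[534,-7,110],1.35)
im=cams.snapshot("side")["img"][:,:,::-1]
cv2.imwrite("pics/c7.png",cv2.resize(np.ascontiguousarray(im[135:235,280:380]),None,fx=6,fy=6,interpolation=cv2.INTER_CUBIC))
E
```

```text
t 27.2 pos [586.1 -14.1  92. ] y_az 1.3519 tilt [-0.0001 -0.0001] F [ 0.9 -0.8  1.2] T [-0.04  0.   -0.01] gap 0.1 q7 1.02
shift mm [ 52.4  -4.4 -18. ] units [ 1.309 -0.111 -0.449] rotz units 0.001
```

View pics/c7.png

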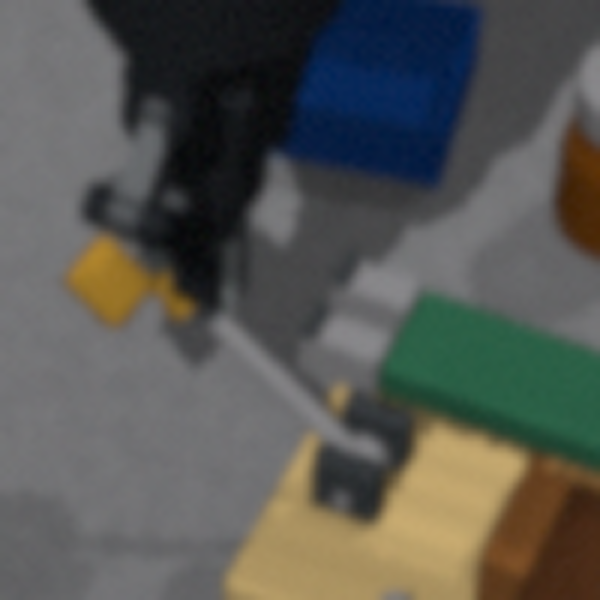

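The bolt is out of the lug and lying at about 0.9 rad, running from (370,450) to the nut at (130,280). I'll carry on down to the stop.

Request:
send_rows(
  motion=[
    {"linear": [-0.13, 0, 0.17], "delta_rot": [0, 0, 0], "jaw": 0},
    {"linear": [-0.13, 0, 0.17], "delta_rot": [0, 0, 0], "jaw": 0},
    {"linear": [-0.08, 0, 0.12], "delta_rot": [0, 0, 0], "jaw": 0},
  ],
)

```text
t: 27.62
position: [599.3, -17.0, 73.4]
ee_rot: [-0.343, -3.123, 0.0]
wrist_force: [1.0, -1.5, 1.4]
finger_gap: -0.4
```

Request:
send_rows(
  motion=[
    {"linear": [-0.04, 0, 0.075], "delta_rot": [0, 0, 0], "jaw": 0},
    {"linear": [0, 0, 0], "delta_rot": [0, 0, 0], "jaw": 0},
  ],
)

```text
t: 27.88
position: [600.3, -17.2, 70.7]
ee_rot: [-0.343, -3.122, 0.0]
wrist_force: [-0.8, -0.4, 0.2]
finger_gap: -0.1
```

Request:
send_rows(
  motion=[
    {"linear": [-0.03, 0, 0.05], "delta_rot": [0, 0, 0], "jaw": 0},
    {"linear": [0, 0, 0], "delta_rot": [0, 0, 0], "jaw": 0},
  ],
)

```text
t: 28.12
position: [601.7, -17.5, 69.0]
ee_rot: [-0.343, -3.123, 0.0]
wrist_force: [0.2, -0.5, 0.9]
finger_gap: -0.2
```

```bash
python3 - <<'E'
from h import *
from workcell import r,cams
s=r.read_state();go(s,[534,-7,110],1.35)
E
```

```text
t 28.12 pos [601.7 -17.5  69. ] y_az 1.3519 tilt [-0.0002 -0.0001] F [ 0.2 -0.5  0.9] T [0.02 0.   0.03] gap -0.2 q7 1.03
shift mm [ 68.4  -4.4 -41. ] units [ 1.71  -0.111 -1.026] rotz units 0.001
```

Request:
send_rows(
  motion=[
    {"linear": [-0.05, 0, 0.03], "delta_rot": [0, 0, 0], "jaw": 0},
    {"linear": [-0.025, 0, 0], "delta_rot": [0, 0, 0], "jaw": 0},
  ],
)

```text
t: 28.38
position: [604.8, -18.3, 67.8]
ee_rot: [-0.343, -3.123, 0.0]
wrist_force: [-0.8, 0.8, 1.2]
finger_gap: 0.3
```

Request:
send_rows(
  motion=[
    {"linear": [-0.05, 0, 0.02], "delta_rot": [0, 0, 0], "jaw": 0},
    {"linear": [0, 0, 0], "delta_rot": [0, 0, 0], "jaw": 0},
  ],
)

```text
t: 28.62
position: [606.8, -18.7, 66.9]
ee_rot: [0.343, 3.123, -0.0]
wrist_force: [0.8, 0.2, 0.6]
finger_gap: -0.0
```

```bash
python3 - <<'E'
from h import *
from workcell import r,cams
s=r.read_state();go(s,[534,-7,110],1.35)
E
```

```text
t 28.62 pos [606.8 -18.7  66.9] y_az 1.3518 tilt [ 0.     -0.0001] F [0.8 0.2 0.6] T [-0.01 -0.05  0.04] gap -0.0 q7 1.04
shift mm [ 73.6  -4.4 -43.1] units [ 1.839 -0.11  -1.077] rotz units 0.001
```

Request:
send_rows(
  motion=[
    {"linear": [-0.05, 0, 0], "delta_rot": [0, 0, 0], "jaw": 0},
    {"linear": [0, 0, 0], "delta_rot": [0, 0, 0], "jaw": 0},
  ],
)

```text
t: 28.88
position: [608.7, -19.1, 67.0]
ee_rot: [0.343, 3.123, -0.0]
wrist_force: [0.0, -0.0, -0.2]
finger_gap: 0.5
```

Request:
send_rows(
  motion=[
    {"linear": [-0.05, 0, 0], "delta_rot": [0, 0, 0], "jaw": 0},
    {"linear": [0, 0, 0], "delta_rot": [0, 0, 0], "jaw": 0},
  ],
)

```text
t: 29.12
position: [610.7, -19.5, 67.0]
ee_rot: [0.343, 3.123, -0.0]
wrist_force: [0.6, -0.7, 1.5]
finger_gap: -0.5
```

```bash
python3 - <<'E'
from h import *
from workcell import r,cams
import cv2
s=r.read_state();go(s,[534,-7,110],1.35)
im=cams.snapshot("side")["img"][:,:,::-1]
cv2.imwrite("pics/c8.png",cv2.resize(np.ascontiguousarray(im[135:235,280:380]),None,fx=6,fy=6,interpolation=cv2.INTER_CUBIC))
for th in(1,1.1,1.2,1.25):
  P=[press([534,-7,-.22],[q*np.sin(th),0,30+q*np.cos(th)])[0] for q in(0,78.6,103.6)];print(th,((proj("side",P)-[280,135])*6).round().tolist())
E
```

```text
t 29.12 pos [610.7 -19.5  67. ] y_az 1.3519 tilt [ 0.     -0.0001] F [ 0.6 -0.7  1.5] T [-0.07 -0.01  0.03] gap -0.5 q7 1.04
shift mm [ 77.6  -4.4 -43. ] units [ 1.939 -0.111 -1.075] rotz units 0.001
1 [[362.0, 457.0], [177.0, 305.0], [116.0, 255.0]]
1.1 [[362.0, 457.0], [166.0, 315.0], [102.0, 270.0]]
1.2 [[362.0, 457.0], [157.0, 327.0], [91.0, 285.0]]
1.25 [[362.0, 457.0], [153.0, 333.0], [87.0, 294.0]]
```

View pics/c8.png

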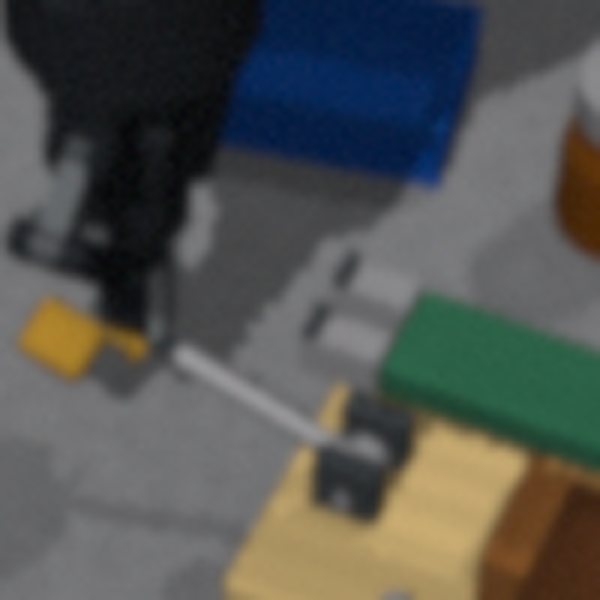

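Request:
send_rows(
  motion=[
    {"linear": [0, 0, 0.03], "delta_rot": [0, 0, 0], "jaw": 0},
    {"linear": [0, 0, 0], "delta_rot": [0, 0, 0], "jaw": 0},
  ],
)

```text
t: 29.42
position: [610.8, -19.5, 65.9]
ee_rot: [0.343, 3.122, -0.0]
wrist_force: [1.0, 0.5, 3.6]
finger_gap: -0.0
```

Request:
send_rows(
  motion=[
    {"linear": [0, 0, 0.03], "delta_rot": [0, 0, 0], "jaw": 0},
    {"linear": [0, 0, 0], "delta_rot": [0, 0, 0], "jaw": 0},
  ],
)

```text
t: 29.68
position: [610.9, -19.5, 65.2]
ee_rot: [0.343, 3.122, -0.0]
wrist_force: [-1.8, -0.3, 11.6]
finger_gap: -0.3
```

Request:
send_rows(
  motion=[
    {"linear": [0, 0, -0.1], "delta_rot": [0, 0, 0], "jaw": 0},
    {"linear": [0.1, 0, -0.4], "delta_rot": [0, 0, 0], "jaw": 0},
    {"linear": [0, 0, -1], "delta_rot": [0, 0, 0], "jaw": 0},
    {"linear": [0, 0, -1], "delta_rot": [0, 0, 0], "jaw": 0},
    {"linear": [0, 0, -1], "delta_rot": [0, 0, 0], "jaw": 0},
  ],
)

```text
t: 30.3
position: [606.2, -18.5, 206.9]
ee_rot: [0.343, 3.123, 0.0]
wrist_force: [0.9, -0.4, -0.1]
finger_gap: -0.2
```

Request:
send_rows(
  motion=[
    {"linear": [1, 0.8, -0.3], "delta_rot": [0, 0, 0], "jaw": 0},
    {"linear": [1, 0.8, 0], "delta_rot": [0, 0, 0], "jaw": 0},
    {"linear": [1, 0.8, 0], "delta_rot": [0, 0, 0], "jaw": 0},
    {"linear": [1, 0.8, 0], "delta_rot": [0, 0, 0], "jaw": 0},
    {"linear": [0, 0, 0], "delta_rot": [0, 0, 0], "jaw": 0},
  ],
)

```text
t: 30.92
position: [476.2, 143.9, 217.8]
ee_rot: [0.335, 3.124, 0.001]
wrist_force: [0.6, -0.7, 0.3]
finger_gap: 0.2
```

```bash
python3 - <<'E'
from h import *
from workcell import r,cams
import cv2
s=r.read_state();go(s,[534,-7,110],1.35)
a=cams.snapshot("side")["img"][:,:,::-1];b=cams.snapshot("top")["img"][:,:,::-1]
a=cv2.resize(np.ascontiguousarray(a[130:270,270:370]),None,fx=4,fy=4,interpolation=cv2.INTER_CUBIC);b=cv2.resize(np.ascontiguousarray(b[150:290,220:460]),(400,233));
c=np.zeros((560,800,3),np.uint8);c[:,:400]=a;c[:233,400:]=b
t=cams.snapshot("top")["img"][:,:,::-1];c[240:560,400:]=cv2.resize(np.ascontiguousarray(t[170:250,295:395]),(400,320),interpolation=cv2.INTER_CUBIC)
cv2.imwrite("pics/c9.png",c)
th=1.25
P=[press([534,-7,-.22],[q*np.sin(th),0,30+q*np.cos(th)])[0] for q in(0,78.6,103.6)];print(((proj("side",P)-[270,130])*4).round().tolist(),((proj("top",P)-[295,170])*4+[400,240]).round().tolist())
E
```

```text
t 30.93 pos [476.2 143.9 217.8] y_az 1.3569 tilt [0.0002 0.0009] F [ 0.6 -0.7  0.3] T [ 0.   -0.    0.02] gap 0.2 q7 0.74
shift mm [ -88.5 -135.3  107.7] units [-2.213 -3.383  2.692] rotz units 0.004
[[282.0, 324.0], [142.0, 242.0], [98.0, 216.0]] [[571.0, 507.0], [605.0, 355.0], [615.0, 306.0]]
```

View pics/c9.png

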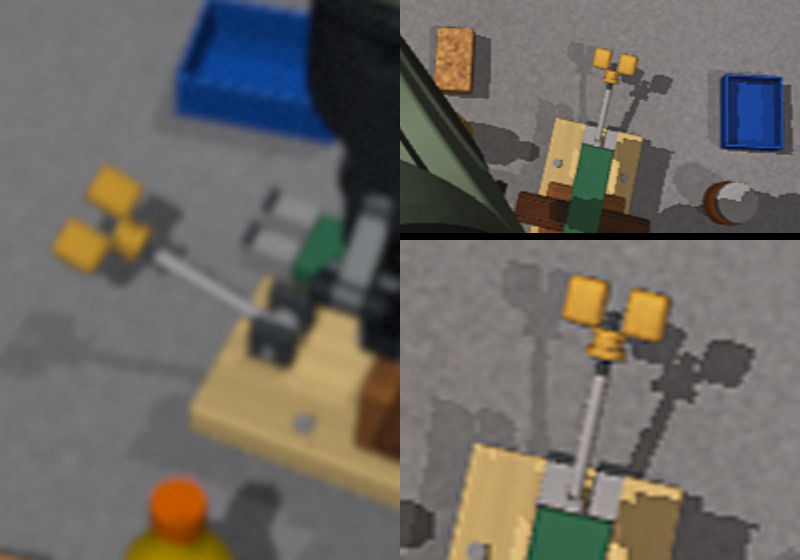

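```bash
python3 -c "
from workcell import r
print(r.sign_off(), r.read_state()['t'])"
```

```text
the job is handed in; nothing more can be done
the job is handed in; nothing more can be done
```

The press is released. The eyebolt is out of the lug and lying at its stop, away from the clamp bar, and the arm was clear of everything at hand-in. That was at about 31 s of the 72 s allowed.

- **Loosening:** I gripped the wing nut and turned it about 3.8 rad. A probe put the collar at about 77.7 mm from the hinge pin.
- **Contact with the lug:** On the first swing the push force rose to about 4 N. The collar was probably catching the outer edge of the lips, so I backed off instead of forcing it.
- **Side load:** Regripping the nut briefly put about 17 N of sideways load on it. I opened the jaws and straightened the bolt with about 4 N.
- **Second loosening:** I turned the nut about 0.47 rad further, 4.3 rad in all, which is slightly past the 2 to 4 rad you gave. By the turn angle the collar is now at about 78.6 mm, below the 79.6 mm limit, but I did not probe it again.
- **Swing:** The bolt then passed the lips at a steady 1 to 2 N. I pushed it down until the force rose to about 12 N at the stop.

The last pictures show the bolt lying at about 1.25 rad. The side view suggested slightly past that, within its error. The tray, block and jar look untouched. The arm hid part of the bottle in the top view, but its cap is visible in the side view and nothing went near it.

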